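Unscrew the fan's left-hand blade nut for washing

TASK

The desk fan is tipped to face the ceiling so that its blades can be washed. Undo the hexagon-topped nut on its shaft: the thread is left-handed, so ease it clockwise as seen from above, feeling that it climbs and goes slack, never forcing it along, sideways or against the stop at the end of its thread; as soon as it is free, lift it off. Lay it in the bowl without dropping it, and leave the bowl and everything else where it stands.

Things in the scene. Friction and masses are not known exactly. Their poses are not given: they have to be found in the camera images.
- fan: white desk fan fixed to the counter, facing straight up, front grille off. Origin on the shaft axis at counter height, z up along the shaft. Yoke arms at local +y and -y, 140 mm out. Blades and guard reach 124 mm from the axis and stay below 135 mm; hub 64 mm across, top 146 mm up. The shaft is locked and does not turn.
- fan_shaft (a point): on the fan: top of its steel stud, on the shaft axis, 170 mm above the fan's origin; the nut's underside starts 20 mm below it. The stud is 29 mm across its thread. The angle at which it stands is hidden under the nut and differs each time, so where the thread climbs and ends must be felt. It does not turn.
- fan_washer (a point): on the fan: centre of the spring washer (40 mm disc, 1.5 N per mm) under the nut, at its start height. It presses the nut up with 5 to 6 N at first, so turning needs 0.04 to 0.2 N m; once the nut has risen 4 mm it is slack. Anticlockwise it jams hard. Nut and fan (thread, stop, shaft, washer; sum of contact forces, washer's share included) must never press each other with over 25 N.
- nut: black plastic nut, 40 to 70 g, 39 mm tall; origin at the centre of its underside, z up. Coarse LEFT-HAND thread: CLOCKWISE from above undoes it. It turns level at first, up to 1.3 rad (unknown), then climbs steeply to 7 to 9 mm up; 0.2 to 0.3 rad on (1.5 to 2.7 rad in all) it is free to lift straight off; another 0.3 rad on a hard stop blocks turning. Play: 1.5 mm sideways and up-down.
- nut_hex (a point): on the nut's axis at its top, 39 mm above its origin. Below it, 25 to 39 mm above the origin, the nut is a hexagon 34 mm across flats, 39 mm across corners; one pair of flats faces local +x and -x, the others follow every 60 degrees. Under the hexagon a round skirt, 43 mm in diameter, forms a shoulder. Gripped with the TCP 6 mm above this point, the fingertips are 1 mm above the shoulder.
- bowl: yellow melamine bowl, loose, 180 to 290 g, 160 mm across the rim, 55 mm high, wall 4 mm. Origin at the centre of its underside, z up; inner floor about 5 mm above it.
- saucer: bystander: glass saucer, 140 mm across, 18 mm high; origin at the centre of its underside. It may stand nearer to the robot or farther than the bowl.
- dispenser: bystander: clear push-pump dispenser, 62 mm in diameter, 165 mm tall; origin at the centre of its underside
- potlid: bystander: aluminium pot lid lying knob up, 180 mm across, 45 mm high; origin at the centre of its underside
- spatula: bystander: wooden spatula, 280 mm long, lying along its local x
- brush: bystander: dish brush, 200 mm long, lying along its local x
- mug: bystander: white mug, 72 mm in diameter, 85 mm tall; origin at the centre of its underside

How it is judged (in metres and radians):
On the way, in this order (a step that is already met when the one before it is completed fails the run):
1. the nut has been turned loose: it has risen 4 mm along its thread, still on the shaft (z of nut in the frame of fan between 0.154 and 0.168 m and horizontal distance between nut and fan below 0.006 m), for 0.1 s.
2. the nut has been lifted clear of the shaft (z of nut in the frame of fan above 0.175 m), for 0.1 s.
At the end, for the whole second after the job is handed in: The nut lies at rest inside the bowl (its origin within 55 mm of the bowl's axis and less than 45 mm above the bowl's underside, touching the bowl); the bowl stands upright (within 0.15 rad) and at rest (horizontal distance between nut and bowl below 0.055 m and z of nut in the frame of bowl between 0 and 0.045 m and linear speed of each of nut, bowl below 0.02 m/s and contact force between nut and bowl above 0.05 N and angle between bowl's own z axis and vertical below 0.15 rad).
It fails at once if the thread was forced: more than 25 N between nut and fan (turned the wrong way or against the stop, pulled or pressed along the shaft, or pushed sideways) (contact force between nut and fan above 25 N).
It fails at once if the nut was dropped: faster than 0.8 m/s low over the bowl (horizontal distance between nut and bowl below 0.08 m and z of nut in the frame of bowl below 0.06 m and linear speed of nut above 0.8 m/s).
It fails at once if the bowl was shoved more than 40 mm (distance of bowl from where it was at the start of the episode above 0.04 m).
It fails at once if a bystander (saucer, dispenser, pot lid, spatula, brush or mug) was shifted more than 30 mm (distance of any of saucer, dispenser, potlid, spatula, brush, mug from where it was at the start of the episode above 0.03 m).
It also fails if it takes over 69 s, if anything falls off the work surface, if the arm or the gripper's body presses on something with over 40 N, if the wrist force passes 120 N, or if a joint passes its speed limit or range.

ROBOT

A 6-joint arm with a two-finger parallel gripper is mounted at the origin on the work surface. World frame = base frame: x ahead of the robot, y to its left, z up, the work surface at z = 0. Lengths are in m, angles in degrees, forces in N, time in s.
With the tool pointing down it reaches from about 0.35 to 0.975 m from the base axis. Payload 7.1 kg.
Tool frame: the origin (TCP) lies between the finger pads, 19 mm behind the fingertips; this is the grasp point; z points along the fingers, y is the line along which they close (so a half turn about z gives the same grasp; the last joint's range is limited). The gripper opens to 88 mm and grips with 3 to 60 N. Pads are 20 mm wide; open, the fingers measure 115 mm over their backs; the gripper's body (75 mm by 178 mm) begins 61 mm behind the grasp point.
Start: joints at [62.109, 24.242, 93.386, -0, 62.372, -1.089], TCP at [0.282, 0.558, 0.241] pointing down, gripper open.
Joint ranges: [-172.04, 172.04], [-51.8, 120.97], [4.93, 147.93], [-75.15, 255.16], [6.16, 154.13], [-145.62, 145.62]. Speed limits (degrees/s): [136.94, 136.94, 172.46, 180, 180, 180].

INTERFACE

Orientations are given as [roll, pitch, yaw] about the fixed x, y, z axes, in that order (R = Rz(yaw) Ry(pitch) Rx(roll)).
In Python, from rig import bot gives the robot as it stands.
- The arm moves only by the tool carry_out, never from a script. Its argument "motion" is a list of rows, each a list of 4 numbers: the shift along the tool's x, y, z in mm, then the turn about the tool's z in degrees. A call has exactly 8 rows; each row shifts and turns the commanded pose from where the row before left it, along the tool's axes as they then stand; what a row does not reach is not made up. A row lasts 1/12 s, in which the tool goes at most 41.7 mm and 7.16 degrees, less where a joint would pass 70% of its speed; a pose out of reach is approached as far as the arm can. A call is refused whole if a number of a shift passes 41.7 or a number of a turn 7.16, either way. A call with a gripper value outside its range is refused whole. "hand" is the opening, from -1 (shut) to 1 (fully open), set as the call begins (left out, the last holds). The fingers move at their own pace and stop on an object; the grip force is fixed at half the most. Time passes only in rows, so rows that do not move let the fingers close, or fill a call up. It gives the time, the measured TCP pose, the force, the opening and the grip force at its end, in the units of the state.
- bot.sense(): the state, without advancing time (a new reading comes with each control period).
- bot.capture(name): name is "scene" or "side" or "wrist"; returns (picture, depth): 384x512x3 uint8, blue, green, red; 384x512 float32, m along the optical axis (not along the pixel's ray), 0 where there is no reading.
- bot.calibration(name): a dict with "mtx" (3x3 intrinsics, pixels), "D" ([k1, k2, p1, p2, k3] as OpenCV has them; the pictures are not rectified), "rvec" (rotation vector, rad) and "tvec" (3), from world to camera coordinates, as OpenCV has them. Camera axes: x right, y down, z forward; pixel columns grow to the right and rows downward; lengths in m; the calibration is good to about 2 mm. A picture is of the moment at which its call begins: read the wrist's pose just before it. calibration takes no time and is no camera call; for the wrist camera it gives the pose at the moment of the call.
- bot.close_job(): hands the job in; it is judged then, once.
The state is a dict: "clock": time; "joint_positions": joint angles; "qvel": joint speeds; "joint_efforts": joint torques, N m; "ee_pos": TCP position; "tool_rot": TCP orientation; "contact_force": force on the tool from outside, world axes, zero at the start; "moment": the same for the moment, N m; "finger_gap": finger opening in m; "finger_force": force on a finger pad.
Only numpy, scipy, OpenCV 4.12 (cv2) and the standard library are available. Lean on these libraries where they do the work, as an engineer would, in place of code of your own. Each camera call takes 0.05 s, during which the arm holds its last target. There are 200 camera calls.

## Working session

There is one attempt and no reset: what is moved stays moved. The work goes in short steps, Python scripts to look and compute and a tool call to move; the robot and the scene stay as the last step left them, time stands still between calls to the robot, and variables do not carry over. Pictures are saved under pics/ and viewed, at most 10 in all, crops included, and the job is handed in when it is done.

Besides the shell and the picture viewer there is one more tool, called after "Call:" by a JSON object that holds its "api" and its "payload", one argument or row to a line. carry_out: Moves the arm, as the interface text tells. Its arguments: {"type":"object","properties":{"motion":{"type":"array","items":{"type":"array","items":{"type":"number"}}},"hand":{"type":"number"}},"required":["motion"]}

```bash
ls; mkdir -p pics; cat > h.py <<'E'
import numpy as np,cv2
from rig import bot
def cam(n):
    c=bot.calibration(n);R,_=cv2.Rodrigues(np.array(c["rvec"],float));return np.array(c["mtx"],float),np.array(c["D"],float),R,np.array(c["tvec"],float).ravel()
def rays(n,uv,C=None):
    K,D,R,t=C or cam(n)
    p=cv2.undistortPoints(np.array(uv,float).reshape(-1,1,2),K,D).reshape(-1,2)
    return -R.T@t,np.c_[p,np.ones(len(p))]@R
def plane(n,uv,z,C=None):
    o,d=rays(n,uv,C);return o+d*((z-o[2])/d[:,2])[:,None]
def cloud(n,dep,C=None):
    h,w=dep.shape;v,u=np.mgrid[:h,:w];o,d=rays(n,np.c_[u.ravel(),v.ravel()],C)
    return (o+d*dep.reshape(-1,1)).reshape(h,w,3)
E
python3 - <<'E'
from h import *
s=bot.sense();print(s)
for n in("scene","side"):
    im,d=bot.capture(n);cv2.imwrite(f"pics/{n}.png",im);np.save(n+".npy",d)
    K,D,R,t=cam(n);print(n,-R.T@t,R[2])
cv2.imwrite("pics/both.png",cv2.resize(np.hstack([cv2.imread("pics/scene.png"),cv2.imread("pics/side.png")]),(800,300)))
E
```

```text
pics
{'clock': 0.0, 'joint_positions': array([ 6.21089198e+01,  2.42829194e+01,  9.34326341e+01, -1.76374655e-03,
        6.23714005e+01, -1.08995315e+00]), 'qvel': array([-0.06442138, -0.05666112, -0.04073078, -0.03005882,  0.00766777,
       -0.04262576]), 'joint_efforts': array([ 2.81618222e-04, -5.44619644e+01, -2.73670274e+01,  6.42723357e-02,
        2.28267268e-02, -2.19666817e-04]), 'ee_pos': array([0.2815561 , 0.55738886, 0.24060991]), 'tool_rot': array([-1.79913032e+02, -9.29451561e-05,  1.53199692e+02]), 'contact_force': array([-0.29059742, -0.56997436, -0.13176088]), 'moment': array([-0.01871188,  0.01346234, -0.02585406]), 'finger_force': 0.0, 'finger_gap': 0.0874887021694544}
scene [ 1.13974445 -0.6763252   1.20956409] [-0.45745016  0.45377351 -0.7647411 ]
side [-0.00430588 -0.67829735  1.13086264] [ 0.38167354  0.50327127 -0.77526985]
```

View pics/scene.png

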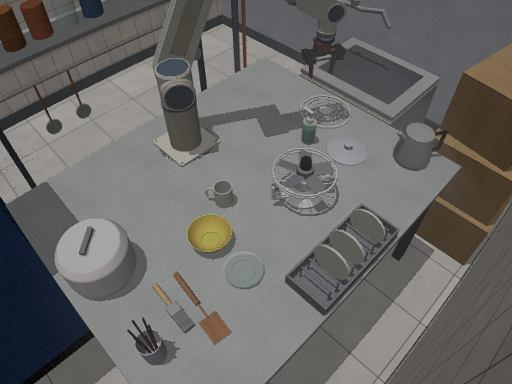

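View pics/side.png

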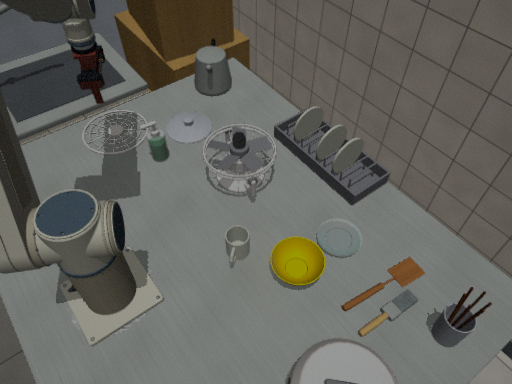

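Scene: nut at about (305,163) in the fan at (305,180), bowl at (210,236), saucer at (244,269). Side: nut at (239,142), bowl at (298,262). Next I measure the nut and the bowl.

```bash
python3 - <<'E'
from h import *
for n,c in(("scene",(305,163)),("side",(239,142))):
    im=cv2.imread(f"pics/{n}.png");d=np.load(n+".npy");P=cloud(n,d)
    x,y=c;v,u=np.mgrid[:384,:512];near=(abs(u-x)<22)&(abs(v-y)<25)
    m=near&(im.max(2)<60)&(d>0)
    q=P[m];top=q[:,2]>q[:,2].max()-.006
    print(n,"nut n",m.sum(),"zmax",q[:,2].max(),"top ctr",q[top].mean(0),(q[top].max(0)+q[top].min(0))/2,top.sum())
    ys=cv2.inRange(cv2.cvtColor(im,cv2.COLOR_BGR2HSV),(22,120,60),(35,255,255))>0
    q=P[ys&(d>0)&(v>180)&(v<310)];q=q[q[:,2]<.1];r=q[q[:,2]>.048]
    A=np.c_[2*r[:,:2],np.ones(len(r))];s=np.linalg.lstsq(A,(r[:,:2]**2).sum(1),rcond=None)[0]
    print("bowl",s[:2],np.sqrt(s[2]+s[:2]@s[:2]),len(r),r[:,2].max(),(q.max(0)+q.min(0))/2)
    # heights map: others
    for nm,uv in dict(scene=dict(mug=(223,195),sauc=(244,269),disp=(309,130),lid=(348,150),guardfar=(326,110)),side=dict(mug=(237,243),sauc=(340,238),disp=(158,145),lid=(189,125),guardfar=(115,130)))[n].items(): print(nm,P[uv[1],uv[0]].round(3))
    a=im[y-32:y+32,x-42:x+42];cv2.imwrite(f"pics/c_{n}.png",cv2.resize(a,None,fx=4.7,fy=4.7,interpolation=cv2.INTER_CUBIC))
a,b=[cv2.imread(f"pics/c_{n}.png") for n in("scene","side")];cv2.imwrite("pics/c.png",np.hstack([a,b]))
E
```

```text
scene nut n 163 zmax 0.19672277708975527 top ctr [0.55744094 0.14322933 0.19252963] [0.55754119 0.14301464 0.19373549] 25
bowl [ 0.47287123 -0.25738477] 0.07570197015927797 183 0.06272026961778465 [ 0.47176129 -0.25637868  0.03028893]
mug [ 0.399 -0.123  0.081]
sauc [ 0.643 -0.252  0.004]
disp [0.395 0.371 0.086]
lid [0.554 0.452 0.022]
guardfar [0.311 0.607 0.013]
side nut n 236 zmax 0.19746189628302335 top ctr [0.55479296 0.14507855 0.19322364] [0.5545571  0.14475374 0.19447604] 35
bowl [ 0.46998135 -0.25901297] 0.07578983153134297 346 0.06272153032523686 [ 0.48690396 -0.24484823  0.02799309]
mug [ 0.381 -0.083  0.007]
sauc [ 0.651 -0.26   0.005]
disp [0.367 0.366 0.085]
lid [0.538 0.456 0.019]
guardfar [0.301 0.605 0.013]
```

View pics/c.png

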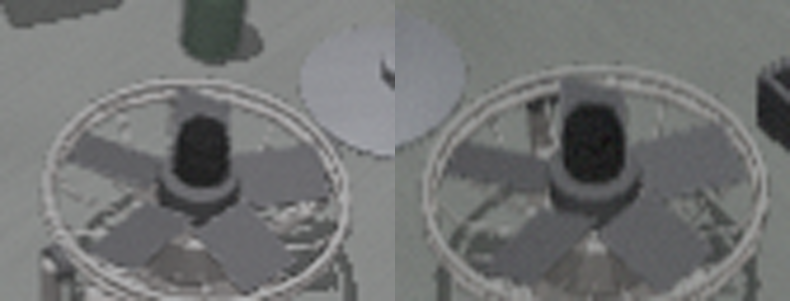

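Nut at about (0.556, 0.144) with its top at 0.19, and bowl at (0.471, -0.258). I go above the nut for a wrist view.

Call:
{"api": "carry_out", "payload": {
  "motion": [
    [-27,-15,-12],
    [-27,-15,-12],
    [-27,-15,-12],
    [-27,-15,-12],
    [-27,-15,-12],
    [-27,-15,-12],
    [-27,-15,-8],
    [-27,-15,-8]
  ],
  "hand": 1
}}

```text
validation failed for argument at $.mo...
```

Call:
{"api": "carry_out", "payload": {
  "motion": [
    [-27,-15,-12,0],
    [-27,-15,-12,0],
    [-27,-15,-12,0],
    [-27,-15,-12,0],
    [-27,-15,-12,0],
    [-27,-15,-12,0],
    [-27,-15,-8,0],
    [-27,-15,-8,0]
  ],
  "hand": 1
}}

```text
clock: 0.77
ee_pos: [0.421, 0.3519, 0.3298]
tool_rot: [180.0, -0.0, 153.2]
contact_force: [-0.4, 0.2, -0.6]
finger_gap: 0.0877
finger_force: 0.0
```

Call:
{"api": "carry_out", "payload": {
  "motion": [
    [-27,-15,0,0],
    [-27,-15,0,0],
    [-27,-15,0,0],
    [-27,-15,0,0],
    [-27,-15,0,0],
    [-27,-15,0,0],
    [-27,-15,0,0],
    [-26,-20,0,0]
  ]
}}

```text
clock: 1.43
ee_pos: [0.5568, 0.1437, 0.329]
tool_rot: [-180.0, -0.0, 153.2]
contact_force: [0.2, 0.0, 0.6]
finger_gap: 0.0882
finger_force: 0.0
```

Call:
{"api": "carry_out", "payload": {
  "motion": [
    [0,0,0,-7],
    [0,0,0,-7],
    [0,0,0,-7],
    [0,0,0,-7],
    [0,0,0,-7],
    [0,0,0,-7],
    [0,0,0,-7],
    [0,0,0,0]
  ]
}}

```text
clock: 2.1
ee_pos: [0.5558, 0.1447, 0.329]
tool_rot: [180.0, -0.1, -157.6]
contact_force: [0.8, 0.7, -0.8]
finger_gap: 0.0872
finger_force: 0.0
```

```bash
python3 - <<'E'
from h import *
s=bot.sense();print(s['ee_pos'],s['tool_rot'],s['joint_positions'],s['contact_force'])
np.savez("w1c.npz",*[np.array(a) for a in cam("wrist")])
im,d=bot.capture("wrist");cv2.imwrite("pics/w1.png",im);np.save("w1.npy",d)
K,D,R,t=cam("wrist");print(-R.T@t,R[2])
E
```

```text
[0.55576152 0.14470842 0.32896387] [ 1.79993595e+02 -5.03033591e-02 -1.57556497e+02] [ 1.34080114e+01  1.48422245e+01  9.49087587e+01 -1.67203421e-03
  7.02997018e+01 -9.90349241e+01] [ 0.84107216  0.65293726 -0.75763361]
[0.48360776 0.11609356 0.4733153 ] [ 0.26009194  0.10528798 -0.95982635]
```

View pics/w1.png

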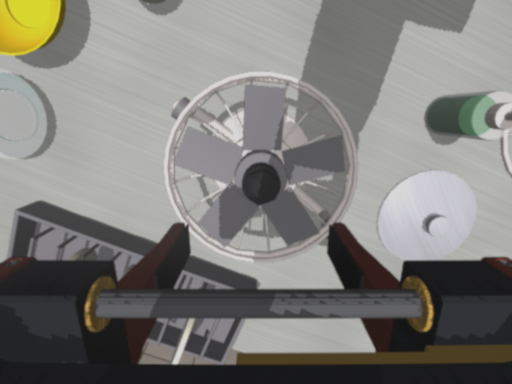

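The wrist view shows the black nut top at about (261,182), between the fingers. I'll segment the hexagon top by height and brightness.

```bash
python3 - <<'E'
from h import *
C=[v for v in np.load("w1c.npz").values()]
im=cv2.imread("pics/w1.png");d=np.load("w1.npy");P=cloud("wrist",d,C)
a=im[155:215,225:300];P2=P[155:215,225:300]
print(np.sort(P2[...,2].ravel())[-300::30])
g=cv2.cvtColor(a,cv2.COLOR_BGR2GRAY)
b=cv2.convertScaleAbs(a,alpha=4)
z=P2[...,2];zc=cv2.cvtColor(np.clip((z-.14)/.055*255,0,255).astype(np.uint8),cv2.COLOR_GRAY2BGR)
cv2.imwrite("pics/w1c.png",cv2.resize(np.hstack([b,zc]),None,fx=5.3,fy=5.3,interpolation=cv2.INTER_NEAREST))
m=z>.183;q=P2[m];print(m.sum(),q.mean(0),(q.max(0)+q.min(0))/2,np.ptp(q,axis=0))
for t in range(0,60,5):
    e=[np.ptp(q[:,:2]@np.array([np.cos(np.radians(t+k)),np.sin(np.radians(t+k))])) for k in(0,60,120)];print(t,np.round(e,4),round(np.mean(e),4))
E
```

```text
[0.19067171 0.19074129 0.1908225  0.19091886 0.19100356 0.19109182
 0.19124017 0.19135468 0.19149759 0.1918111 ]
931 [0.55061837 0.14607516 0.19566438] [0.52740528 0.14040031 0.32839443] [0.0872309  0.04961107 0.28975262]
0 [0.0872 0.0802 0.0374] 0.0683
5 [0.0899 0.0763 0.038 ] 0.0681
10 [0.092  0.0719 0.0394] 0.0678
15 [0.0935 0.0671 0.0457] 0.0688
20 [0.0943 0.0617 0.0517] 0.0692
25 [0.0943 0.0559 0.0573] 0.0692
30 [0.0936 0.0496 0.0624] 0.0686
35 [0.0923 0.043  0.0672] 0.0675
40 [0.0902 0.0362 0.0715] 0.0659
45 [0.088  0.034  0.0757] 0.0659
50 [0.086  0.0353 0.0799] 0.0671
55 [0.0834 0.0365 0.0839] 0.0679
```

View pics/w1c.png

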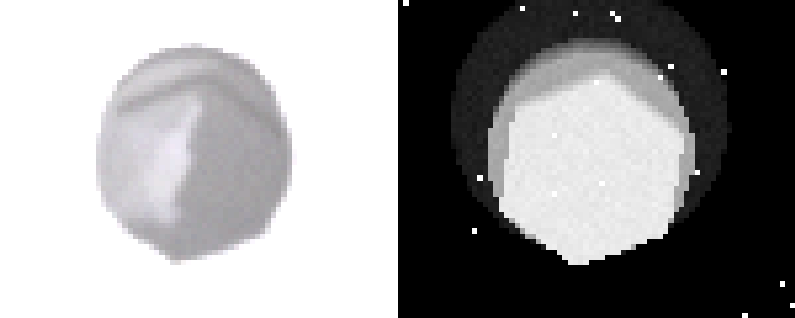

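The depth crop shows the hexagon cleanly, above the round skirt. I fit it next.

```bash
python3 - <<'E'
from h import *
from scipy.optimize import least_squares
C=[v for v in np.load("w1c.npz").values()]
d=np.load("w1.npy");P=cloud("wrist",d,C)
m=((P[...,2]>.186)&(P[...,2]<.196)).astype(np.uint8);m[:155]=0;m[215:]=0;m[:,:225]=0;m[:,300:]=0
m=cv2.morphologyEx(m,cv2.MORPH_CLOSE,np.ones((3,3)))
c=max(cv2.findContours(m,cv2.RETR_EXTERNAL,cv2.CHAIN_APPROX_NONE)[0],key=cv2.contourArea)
h=cv2.convexHull(c)
q=plane("wrist",c.reshape(-1,2),.190,C)[:,:2]
def f(p):
    th=p[2]+np.arange(6)*np.pi/3;return ((q-p[:2])@np.array([np.cos(th),np.sin(th)])).max(1)-p[3]
best=min((least_squares(f,[*q.mean(0),t,.017],loss='soft_l1',f_scale=.0005) for t in np.radians([0,20,40])),key=lambda r:r.cost)
p=best.x;print(p[:2],np.degrees(p[2])%60,p[3],np.std(best.fun))
s=bot.sense();yaw=s['tool_rot'][2];print(s['ee_pos'],yaw)
# closing axis tool y angle = yaw-90 (mod 60)
a=(yaw-90-np.degrees(p[2]))%60;print("turn +deg (cw) to align:",a,"or",a-60)
r=np.radians(yaw);dx=p[:2]-s['ee_pos'][:2];print("tool shift mm x,y now:",1e3*(dx@[np.cos(r),np.sin(r)]),1e3*(dx@[np.sin(r),-np.cos(r)]))
E
```

```text
[0.55244922 0.14684055] 43.9012274990735 0.016700181672655082 0.0003359018498385746
[0.55581263 0.14479586 0.32904423] -157.93440877586679
turn +deg (cw) to align: 8.16436372505973 or -51.83563627494027
tool shift mm x,y now: 2.348929764617671 3.158447314149221
```

Call:
{"api": "carry_out", "payload": {
  "motion": [
    [2.3,3.2,5,0],
    [0,0,10,0],
    [0,0,10,4],
    [0,0,10,4.2],
    [0,0,10,0],
    [0,0,10,0],
    [0,0,5,0],
    [0,0,0,0]
  ]
}}

```text
clock: 2.82
ee_pos: [0.5519, 0.1467, 0.2676]
tool_rot: [180.0, -0.2, -166.0]
contact_force: [-0.9, 0.1, -0.4]
finger_gap: 0.0882
finger_force: 0.0
```

```bash
cat > fit.py <<'E'
from h import *
from scipy.optimize import least_squares
def look(zp=.190):
    C=cam("wrist");s=bot.sense();im,d=bot.capture("wrist");P=cloud("wrist",d,C)
    K,D,R,t=C;uv=cv2.projectPoints(np.array([[.5525,.1465,.19]]),cv2.Rodrigues(R)[0],t,K,D)[0].ravel()
    v,u=np.mgrid[:384,:512]
    m=((P[...,2]>.185)&(P[...,2]<.198)&(np.hypot(u-uv[0],v-uv[1])<70)).astype(np.uint8)
    m=cv2.morphologyEx(m,cv2.MORPH_CLOSE,np.ones((3,3)))
    c=max(cv2.findContours(m,cv2.RETR_EXTERNAL,cv2.CHAIN_APPROX_NONE)[0],key=cv2.contourArea)
    ztop=np.median(P[...,2][m>0]);q=plane("wrist",c.reshape(-1,2),zp,C)[:,:2]
    def f(p):
        th=p[2]+np.arange(6)*np.pi/3;return ((q-p[:2])@np.array([np.cos(th),np.sin(th)])).max(1)-p[3]
    b=min((least_squares(f,[*q.mean(0),a,.017],loss='soft_l1',f_scale=.0005) for a in np.radians([0,20,40])),key=lambda r:r.cost)
    p=b.x;yaw=s['tool_rot'][2];r=np.radians(yaw);dx=p[:2]-s['ee_pos'][:2]
    print("hex",p[:2],np.degrees(p[2])%60,"half",p[3],"sd",np.std(b.fun),"ztop",ztop,"tcp",s['ee_pos'],yaw,"F",s['contact_force'])
    print("turn",(yaw-90-np.degrees(p[2])+30)%60-30,"shift x,y mm",1e3*(dx@[np.cos(r),np.sin(r)]),1e3*(dx@[np.sin(r),-np.cos(r)]))
    return im
if __name__=="__main__":
    im=look();cv2.imwrite("pics/w2.png",im)
E
python3 fit.py
python3 - <<'E'
from h import *
# hex-top from fixed cams: depth contour
for n,c in(("scene",(305,163)),("side",(239,142))):
    d=np.load(n+".npy");P=cloud(n,d);q=P[c[1]-25:c[1]+25,c[0]-25:c[0]+25].reshape(-1,3)
    q=q[(abs(q[:,2]-.191)<.004)];print(n,len(q),q.mean(0),np.ptp(q,axis=0),(q.max(0)+q.min(0))/2)
E
```

```text
hex [0.55217142 0.14689513] 43.91293602957867 half 0.016969948070178924 sd 0.00028436142530341007 ztop 0.19035645118864408 tcp [0.55185783 0.14673888 0.26760575] -165.9509744632012 F [-0.92402514  0.07356459 -0.36391136]
turn 0.1360895072201629 shift x,y mm -0.34214070510729505 0.07544420727414915
scene 60 [0.55659034 0.14483992 0.19006524] [0.03640602 0.03566053 0.00734684] [0.55532395 0.14547354 0.19085598]
side 75 [0.55525967 0.14483271 0.19117529] [0.03573645 0.03356191 0.00781641] [0.55589232 0.14607149 0.19102004]
```

Call:
{"api": "carry_out", "payload": {
  "motion": [
    [0,0,10,0],
    [0,0,10,0],
    [0,0,10,0],
    [0,0,10,0],
    [0,0,10,0],
    [0,0,10,0],
    [0,0,7,0],
    [0,0,0,0]
  ]
}}

```text
clock: 3.53
ee_pos: [0.5517, 0.1467, 0.2004]
tool_rot: [180.0, -0.2, -166.0]
contact_force: [-0.9, -0.2, -0.1]
finger_gap: 0.0879
finger_force: 0.0
```

```bash
python3 - <<'E'
from fit import *
im=look();cv2.imwrite("pics/w3.png",im)
K,D,R,t=cam("wrist");s=bot.sense();r=np.radians(s['tool_rot'][2]);ey=np.array([np.sin(r),-np.cos(r),0]);ex=np.array([np.cos(r),np.sin(r),0])
for k in(-1,1):
  for x in(-.01,.01):
    print(k,x,cv2.projectPoints((s['ee_pos']+k*.044*ey+x*ex+[0,0,-.019])[None],cv2.Rodrigues(R)[0],t,K,D)[0].ravel())
cv2.imwrite("pics/w3.png",cv2.convertScaleAbs(im,alpha=1.6))
E
```

```text
hex [0.55200973 0.14680549] 44.01837494708431 half 0.017233860926706784 sd 0.00045338306298092697 ztop 0.19033107572411678 tcp [0.55168556 0.14666856 0.20037396] -166.0031941326523 F [-0.91662031 -0.20047151 -0.05947217]
turn -0.021569079736622143 shift x,y mm -0.3476645117983817 0.05445762455168948
-1 -0.01 [190.05724604 253.11059263]
-1 0.01 [187.82428551 224.51086391]
1 -0.01 [325.51007229 252.99824527]
1 0.01 [327.64857007 224.39171683]
```

View pics/w3.png

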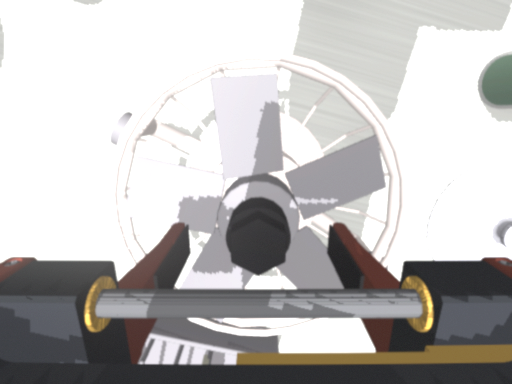

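The finger edges show at (189,224) and (329,224). They match the projection within 1 px, so I trust the wrist view. I lower and close in steps.

Call:
{"api": "carry_out", "payload": {
  "motion": [
    [-0.3,0,2,0],
    [0,0,2,0],
    [0,0,0,0],
    [0,0,0,0],
    [0,0,0,0],
    [0,0,0,0],
    [0,0,0,0],
    [0,0,0,0]
  ],
  "hand": -0.15
}}

```text
clock: 4.25
ee_pos: [0.553, 0.147, 0.1985]
tool_rot: [-180.0, 0.0, -166.0]
contact_force: [-0.4, 0.5, -0.2]
finger_gap: 0.0392
finger_force: 0.0
```

```bash
cat > s.py <<'E'
from h import *
s=bot.sense();r=np.radians(s['tool_rot'][2]);R=np.array([[np.cos(r),np.sin(r),0],[np.sin(r),-np.cos(r),0],[0,0,-1]])
print(s['clock'],s['ee_pos'].round(5),s['tool_rot'].round(2),"Ftool",(R@s['contact_force']).round(2),"Mz",s['moment'].round(3),s['finger_gap'],s['finger_force'],s['joint_positions'][5])
E
python3 s.py
```

```text
4.25 [0.55302 0.147   0.1985 ] [-1.80e+02  1.00e-02 -1.66e+02] Ftool [0.27 0.58 0.21] Mz [0.069 0.004 0.003] 0.039220675842540194 0.0 -90.30115335193558
```

Call:
{"api": "carry_out", "payload": {
  "motion": [
    [0,0,0,0],
    [0,0,0,0],
    [0,0,0,0],
    [0,0,0,0],
    [0,0,0,0],
    [0,0,0,0],
    [0,0,0,0],
    [0,0,0,0]
  ],
  "hand": -0.2
}}

```text
clock: 4.92
ee_pos: [0.5529, 0.147, 0.1984]
tool_rot: [-180.0, -0.0, -166.0]
contact_force: [0.8, 0.2, -0.3]
finger_gap: 0.0353
finger_force: 0.0
```

```bash
python3 s.py; python3 -c "
from fit import *
im=look();cv2.imwrite('pics/w4.png',im[150:300,170:350].repeat(3,0).repeat(3,1))"; python3 s.py
```

```text
4.9167 [0.55295 0.147   0.19836] [-180.   -0. -166.] Ftool [-0.78 -0.03  0.27] Mz [ 0.08   0.08  -0.043] 0.03533132086048342 0.0 -90.30300167836559
hex [0.55168683 0.14710905] 44.335374271885534 half 0.018279455885988574 sd 0.0029539334677253534 ztop 0.19037233938717832 tcp [0.55294831 0.14699616 0.19835757] -165.99978891137735 F [ 0.7656959   0.16118632 -0.27233718]
turn -0.3351631832628641 shift x,y mm 1.1967015835157444 0.4147249721454413
4.9667 [0.55298 0.147   0.19838] [ 180.    0. -166.] Ftool [0.35 0.14 0.19] Mz [ 0.038  0.016 -0.001] 0.03526363401715877 0.0 -90.30179962442226
```

View pics/w4.png

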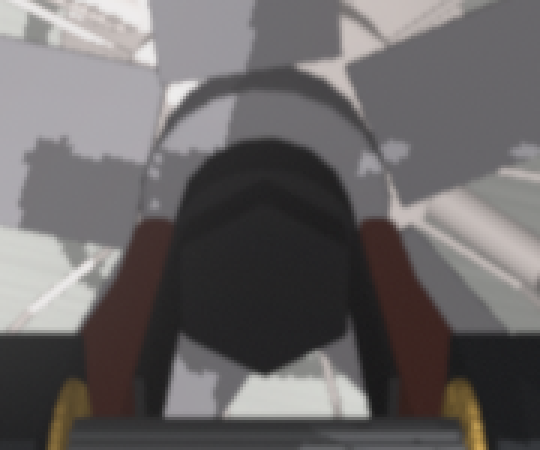

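The fingers stand either side of the hexagon, flats parallel to the pads. Hexagon vertices are at (257.7,210) and (257.7,275).

```bash
python3 - <<'E'
from h import *
p=plane("wrist",[[257.7,210],[257.7,275]],.190);s=bot.sense();r=np.radians(s['tool_rot'][2])
d=p.mean(0)[:2]-s['ee_pos'][:2];print(p,np.ptp(p,axis=0),1e3*(d@[np.cos(r),np.sin(r)]),1e3*(d@[np.sin(r),-np.cos(r)]))
E
```

```text
[[0.53024181 0.14134755 0.19      ]
 [0.57188488 0.15165896 0.19      ]] [0.04164307 0.01031142 0.        ] 1.9775844957211466 -0.017698559854865667
```

Call:
{"api": "carry_out", "payload": {
  "motion": [
    [0,0,1,0],
    [0,0,1,0],
    [0,0,0,0],
    [0,0,0,0],
    [0,0,0,0],
    [0,0,0,0],
    [0,0,0,0],
    [0,0,0,0]
  ],
  "hand": -0.22
}}

```text
clock: 5.63
ee_pos: [0.5531, 0.1469, 0.1964]
tool_rot: [-180.0, 0.0, -166.0]
contact_force: [0.7, -3.0, -0.5]
finger_gap: 0.0343
finger_force: 1.3
```

```bash
python3 s.py
```

```text
5.6333 [0.55306 0.14689 0.19636] [-1.7999e+02  1.0000e-02 -1.6600e+02] Ftool [ 0.02 -3.1   0.53] Mz [-0.321 -0.257  0.081] 0.034275911166095276 1.2617185719727786 -90.30062549946041
```

Call:
{"api": "carry_out", "payload": {
  "motion": [
    [0,-0.4,0,0],
    [0,0,0,0],
    [0,0,0,0],
    [0,0,0,0],
    [0,0,0,0],
    [0,0,0,0],
    [0,0,0,0],
    [0,0,0,0]
  ],
  "hand": -0.24
}}

```text
clock: 6.3
ee_pos: [0.5531, 0.1467, 0.1964]
tool_rot: [180.0, 0.0, -166.0]
contact_force: [2.1, 0.2, -0.3]
finger_gap: 0.034
finger_force: 19.4
```

```bash
python3 s.py
```

```text
6.3 [0.55307 0.14674 0.19637] [ 179.99    0.   -166.  ] Ftool [-2.09 -0.27  0.32] Mz [ 0.179 -0.229  0.04 ] 0.03401559537003927 19.427015177352587 -90.34311867849695
```

Call:
{"api": "carry_out", "payload": {
  "motion": [
    [0,0,-0.3,1],
    [0,0,0,1],
    [0,0,0,1],
    [0,0,0,1],
    [0,0,0,1],
    [0,0,0,1],
    [0,0,0,0],
    [0,0,0,0]
  ]
}}

```text
clock: 6.97
ee_pos: [0.5528, 0.1466, 0.1965]
tool_rot: [180.0, -0.0, -172.0]
contact_force: [0.3, 0.1, -3.0]
finger_gap: 0.0337
finger_force: 19.4
```

```bash
python3 s.py
```

```text
6.9667 [0.55281 0.14658 0.19653] [ 1.8000e+02 -3.0000e-02 -1.7201e+02] Ftool [-0.33  0.04  2.99] Mz [ 0.208 -0.058 -0.011] 0.03366580400495053 19.42930245641037 -84.3364211696438
```

Call:
{"api": "carry_out", "payload": {
  "motion": [
    [0,0,0,1],
    [0,0,0,1],
    [0,0,0,1],
    [0,0,0,1],
    [0,0,0,1],
    [0,0,0,1],
    [0,0,0,1],
    [0,0,0,1]
  ]
}}

```text
clock: 7.63
ee_pos: [0.5528, 0.1466, 0.1966]
tool_rot: [-180.0, -0.0, 179.9]
contact_force: [-0.6, -0.2, -2.6]
finger_gap: 0.0338
finger_force: 19.4
```

Call:
{"api": "carry_out", "payload": {
  "motion": [
    [0,0,0,1],
    [0,0,0,1],
    [0,0,0,1],
    [0,0,0,1],
    [0,0,0,1],
    [0,0,0,1],
    [0,0,0,1],
    [0,0,0,1]
  ]
}}

```text
clock: 8.3
ee_pos: [0.5531, 0.1467, 0.1966]
tool_rot: [180.0, -0.0, 171.9]
contact_force: [-1.6, 2.3, -4.4]
finger_gap: 0.0336
finger_force: 19.4
```

Call:
{"api": "carry_out", "payload": {
  "motion": [
    [0,0,0,1],
    [0,0,0,1],
    [0,0,0,1],
    [0,0,0,1],
    [0,0,0,1],
    [0,0,0,1],
    [0,0,0,1],
    [0,0,0,1]
  ]
}}

```text
clock: 8.97
ee_pos: [0.5531, 0.1466, 0.1967]
tool_rot: [-180.0, 0.0, 163.9]
contact_force: [-0.7, 0.4, -4.5]
finger_gap: 0.0341
finger_force: 19.4
```

```bash
python3 s.py
```

```text
8.9667 [0.55306 0.14656 0.19666] [-180.     0.   163.9] Ftool [0.78 0.17 4.47] Mz [0.219 0.163 0.093] 0.034101535390907545 19.42823076591594 -60.24323586984037
```

Call:
{"api": "carry_out", "payload": {
  "motion": [
    [0,0,0.05,1],
    [0,0,0,1],
    [0,0,0,1],
    [0,0,0,1],
    [0,0,0,1],
    [0,0,0,1],
    [0,0,0,1],
    [0,0,0,1]
  ]
}}

```text
clock: 9.63
ee_pos: [0.5531, 0.1466, 0.1966]
tool_rot: [-180.0, 0.0, 155.9]
contact_force: [-0.6, 2.3, -4.8]
finger_gap: 0.0335
finger_force: 19.4
```

Call:
{"api": "carry_out", "payload": {
  "motion": [
    [0,0,0.05,1],
    [0,0,0,1],
    [0,0,0,1],
    [0,0,0,1],
    [0,0,0,1],
    [0,0,0,1],
    [0,0,0,1],
    [0,0,0,1]
  ]
}}

```text
clock: 10.3
ee_pos: [0.5532, 0.1466, 0.1966]
tool_rot: [180.0, 0.0, 147.9]
contact_force: [-0.2, 0.8, -3.7]
finger_gap: 0.0342
finger_force: 19.4
```

Call:
{"api": "carry_out", "payload": {
  "motion": [
    [0,0,0,1],
    [0,0,0,1],
    [0,0,0,1],
    [0,0,0,1],
    [0,0,0,1],
    [0,0,0,1],
    [0,0,0,1],
    [0,0,0,1]
  ]
}}

```text
clock: 10.97
ee_pos: [0.553, 0.1466, 0.1966]
tool_rot: [-180.0, -0.0, 139.9]
contact_force: [-0.0, 0.8, -3.3]
finger_gap: 0.034
finger_force: 19.4
```

Call:
{"api": "carry_out", "payload": {
  "motion": [
    [0,0,0,1],
    [0,0,0,1],
    [0,0,0,1],
    [0,0,0,1],
    [0,0,0,1],
    [0,0,0,1],
    [0,0,0,1],
    [0,0,0,1]
  ]
}}

```text
clock: 11.63
ee_pos: [0.5532, 0.1466, 0.1966]
tool_rot: [180.0, 0.0, 131.9]
contact_force: [-0.8, 1.1, -2.8]
finger_gap: 0.0338
finger_force: 19.4
```

Call:
{"api": "carry_out", "payload": {
  "motion": [
    [0,0,0,1],
    [0,0,0,1],
    [0,0,0,1],
    [0,0,0,1],
    [0,0,0,1],
    [0,0,0,1],
    [0,0,0,1],
    [0,0,0,1]
  ]
}}

```text
clock: 12.3
ee_pos: [0.5527, 0.1467, 0.1966]
tool_rot: [-180.0, -0.0, 123.9]
contact_force: [-1.6, 1.1, -0.7]
finger_gap: 0.0339
finger_force: 19.4
```

Call:
{"api": "carry_out", "payload": {
  "motion": [
    [0,0,-0.1,0.5],
    [0,0,-0.1,0.5],
    [0,0,-0.1,0.5],
    [0,0,-0.1,0.5],
    [0,0,0,0.5],
    [0,0,0,0.5],
    [0,0,0,0.5],
    [0,0,0,0.5]
  ]
}}

```text
clock: 12.97
ee_pos: [0.5528, 0.1468, 0.1968]
tool_rot: [-180.0, -0.0, 119.9]
contact_force: [-3.8, 4.6, -3.7]
finger_gap: 0.0337
finger_force: 19.4
```

Call:
{"api": "carry_out", "payload": {
  "motion": [
    [0.2,0,0,0.5],
    [0,0,0,0.5],
    [0,0,-0.1,0.5],
    [0,0,-0.1,0.5],
    [0,0,-0.1,0.5],
    [0,0,-0.1,0.5],
    [0,0,0,0.5],
    [0,0,0,0.5]
  ]
}}

```text
clock: 13.63
ee_pos: [0.5531, 0.1467, 0.1973]
tool_rot: [180.0, 0.0, 115.9]
contact_force: [-2.9, 2.8, -6.0]
finger_gap: 0.0338
finger_force: 19.4
```

Call:
{"api": "carry_out", "payload": {
  "motion": [
    [0,0,0,0.5],
    [0,0,0,0.5],
    [0,0,0,0.5],
    [0,0,0,0.5],
    [0,0,0,0.5],
    [0,0,0,0.5],
    [0,0,0,0.5],
    [0,0,0,0.5]
  ]
}}

```text
clock: 14.3
ee_pos: [0.5533, 0.1467, 0.1977]
tool_rot: [180.0, 0.0, 111.9]
contact_force: [-1.1, 0.4, -1.3]
finger_gap: 0.0338
finger_force: 19.4
```

```bash
python3 s.py
```

```text
14.3 [0.55335 0.14671 0.19774] [1.7995e+02 2.0000e-02 1.1195e+02] Ftool [ 0.73 -0.85  1.25] Mz [0.116 0.066 0.02 ] 0.03377438980172965 19.42361228138907 -8.273358502210233
```

Call:
{"api": "carry_out", "payload": {
  "motion": [
    [0,0,0,0.8],
    [0,0,-0.1,0.8],
    [0,0,-0.1,0.8],
    [0,0,-0.1,0.8],
    [0,0,-0.1,0.8],
    [0,0,-0.1,0.8],
    [0,0,-0.1,0.8],
    [0,0,-0.1,0.8]
  ]
}}

```text
clock: 14.97
ee_pos: [0.553, 0.1469, 0.1981]
tool_rot: [180.0, -0.0, 105.5]
contact_force: [-0.1, 3.0, -0.8]
finger_gap: 0.0339
finger_force: 19.4
```

Call:
{"api": "carry_out", "payload": {
  "motion": [
    [0,0,-0.2,0.7],
    [0,0,-0.1,0.7],
    [0,0,-0.1,0.7],
    [0,0,-0.1,0.7],
    [0,0,-0.1,0.7],
    [0,0,-0.1,0.7],
    [0,0,-0.1,0.7],
    [0,0,-0.1,0.7]
  ]
}}

```text
clock: 15.63
ee_pos: [0.553, 0.1468, 0.1989]
tool_rot: [180.0, -0.0, 99.9]
contact_force: [1.7, 2.9, -2.8]
finger_gap: 0.0337
finger_force: 19.5
```

Call:
{"api": "carry_out", "payload": {
  "motion": [
    [0,0,0,0.8],
    [0,0,-0.1,0.8],
    [0,0,-0.1,0.8],
    [0,0,-0.1,0.8],
    [0,0,-0.1,0.8],
    [0,0,-0.1,0.8],
    [0,0,-0.1,0.8],
    [0,0,-0.2,0.8]
  ]
}}

```text
clock: 16.3
ee_pos: [0.5529, 0.1469, 0.1996]
tool_rot: [-180.0, -0.0, 93.5]
contact_force: [1.0, 4.5, -6.5]
finger_gap: 0.0337
finger_force: 19.5
```

Call:
{"api": "carry_out", "payload": {
  "motion": [
    [0.2,0,0,0.7],
    [0,0,0,0.7],
    [0,0,0,0.7],
    [0,0,0,0.7],
    [0,0,0,0.7],
    [0,0,-0.1,0.7],
    [0,0,-0.1,0.7],
    [0,0,-0.1,0.7]
  ]
}}

```text
clock: 16.97
ee_pos: [0.553, 0.147, 0.2002]
tool_rot: [180.0, 0.0, 87.9]
contact_force: [2.0, 3.1, -4.1]
finger_gap: 0.0338
finger_force: 19.4
```

Call:
{"api": "carry_out", "payload": {
  "motion": [
    [0.1,0,0,0.8],
    [0,0,-0.1,0.8],
    [0,0,-0.1,0.8],
    [0,0,-0.1,0.8],
    [0,0,-0.1,0.8],
    [0,0,-0.1,0.8],
    [0,0,-0.1,0.8],
    [0,0,0,0.8]
  ]
}}

```text
clock: 17.63
ee_pos: [0.553, 0.1471, 0.2008]
tool_rot: [180.0, -0.0, 81.5]
contact_force: [0.5, 3.2, -1.8]
finger_gap: 0.0344
finger_force: 19.4
```

Call:
{"api": "carry_out", "payload": {
  "motion": [
    [0.1,0,-0.1,0.8],
    [0,0,-0.1,0.8],
    [0,0,-0.1,0.8],
    [0,0,-0.1,0.8],
    [0,0,-0.1,0.8],
    [0,0,-0.1,0.8],
    [0,0,-0.1,0.8],
    [0,0,-0.1,0.8]
  ]
}}

```text
clock: 18.3
ee_pos: [0.553, 0.1472, 0.2015]
tool_rot: [180.0, -0.0, 75.1]
contact_force: [2.1, 2.8, -2.3]
finger_gap: 0.0343
finger_force: 19.4
```

Call:
{"api": "carry_out", "payload": {
  "motion": [
    [0,0,-0.1,0.8],
    [0,0,-0.1,0.8],
    [0,0,-0.1,0.8],
    [0,0,-0.1,0.8],
    [0,0,-0.1,0.8],
    [0,0,-0.1,0.8],
    [0,0,-0.1,0.8],
    [0,0,-0.1,0.8]
  ]
}}

```text
clock: 18.97
ee_pos: [0.5531, 0.1472, 0.2023]
tool_rot: [180.0, -0.0, 68.7]
contact_force: [2.1, 2.1, -2.6]
finger_gap: 0.0338
finger_force: 19.4
```

Call:
{"api": "carry_out", "payload": {
  "motion": [
    [0,0,-0.1,0.8],
    [0,0,-0.1,0.8],
    [0,0,-0.1,0.8],
    [0,0,-0.1,0.8],
    [0,0,-0.1,0.8],
    [0,0,-0.1,0.8],
    [0,0,-0.1,0.8],
    [0,0,-0.1,0.8]
  ]
}}

```text
clock: 19.63
ee_pos: [0.5531, 0.1472, 0.2031]
tool_rot: [180.0, -0.0, 62.3]
contact_force: [2.9, 2.6, -4.3]
finger_gap: 0.0339
finger_force: 19.5
```

Call:
{"api": "carry_out", "payload": {
  "motion": [
    [0,0.1,0,0.7],
    [0,0,0,0.7],
    [0,0,0,0.7],
    [0,0,-0.1,0.7],
    [0,0,-0.1,0.7],
    [0,0,-0.1,0.7],
    [0,0,0,0.7],
    [0,0,0,0.7]
  ]
}}

```text
clock: 20.3
ee_pos: [0.5532, 0.1471, 0.2035]
tool_rot: [180.0, -0.0, 56.7]
contact_force: [2.4, 2.6, -0.3]
finger_gap: 0.0338
finger_force: 19.5
```

Call:
{"api": "carry_out", "payload": {
  "motion": [
    [0,0,-0.1,0.5],
    [0,0,-0.1,0.5],
    [0,0,-0.1,0.5],
    [0,0,-0.1,0.5],
    [0,0,-0.1,0.5],
    [0,0,-0.1,0.5],
    [0,0,0,0.5],
    [0,0,0,0.5]
  ]
}}

```text
clock: 20.97
ee_pos: [0.5532, 0.1471, 0.204]
tool_rot: [180.0, -0.0, 52.7]
contact_force: [4.2, 2.5, -1.9]
finger_gap: 0.034
finger_force: 19.5
```

Call:
{"api": "carry_out", "payload": {
  "motion": [
    [0.2,0.1,-0.1,0.5],
    [0,0,-0.1,0.5],
    [0,0,-0.1,0.5],
    [0,0,-0.1,0.5],
    [0,0,0,0.5],
    [0,0,0,0.5],
    [0,0,0,0.5],
    [0,0,0,0.5]
  ]
}}

```text
clock: 21.63
ee_pos: [0.5533, 0.1472, 0.2045]
tool_rot: [180.0, -0.0, 48.7]
contact_force: [4.0, 1.4, -2.2]
finger_gap: 0.034
finger_force: 19.5
```

Call:
{"api": "carry_out", "payload": {
  "motion": [
    [0.2,0.1,-0.1,0.5],
    [0,0,-0.1,0.5],
    [0,0,-0.1,0.5],
    [0,0,0,0.5],
    [0,0,0,0.5],
    [0,0,0,0.5],
    [0,0,0,0.5],
    [0,0,0,0.5]
  ]
}}

```text
clock: 22.3
ee_pos: [0.5534, 0.1473, 0.2047]
tool_rot: [-180.0, 0.0, 44.7]
contact_force: [3.1, 0.5, -1.0]
finger_gap: 0.0336
finger_force: 19.4
```

Call:
{"api": "carry_out", "payload": {
  "motion": [
    [0,0,-0.1,0.5],
    [0,0,-0.1,0.5],
    [0,0,-0.1,0.5],
    [0,0,-0.1,0.5],
    [0,0,0,0],
    [0,0,0,0],
    [0,0,0,0],
    [0,0,0,0]
  ]
}}

```text
clock: 22.97
ee_pos: [0.5534, 0.1472, 0.205]
tool_rot: [-180.0, 0.0, 42.8]
contact_force: [2.9, 0.6, -1.6]
finger_gap: 0.0339
finger_force: 19.5
```

```bash
python3 s.py
```

```text
22.9667 [0.55338 0.14725 0.20501] [-1.80e+02  1.00e-02  4.28e+01] Ftool [2.51 1.5  1.58] Mz [ 0.041 -0.385  0.028] 0.03386103222142827 19.45181935618166 60.914212241041206
```

Call:
{"api": "carry_out", "payload": {
  "motion": [
    [0,0,-0.1,0],
    [0,0,-0.1,0],
    [0,0,-0.1,0],
    [0,0,-0.1,0],
    [0,0,0,0],
    [0,0,0,0],
    [0,0,0,0],
    [0,0,0,0]
  ]
}}

```text
clock: 23.63
ee_pos: [0.5534, 0.1472, 0.2054]
tool_rot: [-180.0, 0.0, 42.8]
contact_force: [1.9, -0.8, -3.3]
finger_gap: 0.0341
finger_force: 19.5
```

Call:
{"api": "carry_out", "payload": {
  "motion": [
    [0,0,0,0.5],
    [0,0,0,0.5],
    [0,0,0,0.5],
    [0,0,0,0.5],
    [0,0,0,0.5],
    [0,0,0,0.5],
    [0,0,0,0.5],
    [0,0,0,0.5]
  ]
}}

```text
clock: 24.3
ee_pos: [0.5534, 0.1473, 0.2056]
tool_rot: [-180.0, 0.0, 38.7]
contact_force: [1.4, 0.7, -0.6]
finger_gap: 0.0341
finger_force: 19.4
```

Call:
{"api": "carry_out", "payload": {
  "motion": [
    [0,0,-0.1,0],
    [0,0,-0.1,0],
    [0,0,-0.1,0],
    [0,0,-0.1,0],
    [0,0,0,0],
    [0,0,0,0],
    [0,0,0,0],
    [0,0,0,0]
  ]
}}

```text
clock: 24.97
ee_pos: [0.5534, 0.1473, 0.2058]
tool_rot: [-180.0, 0.0, 38.8]
contact_force: [1.2, 0.2, -1.7]
finger_gap: 0.034
finger_force: 19.4
```

Call:
{"api": "carry_out", "payload": {
  "motion": [
    [0,0,-0.1,0],
    [0,0,-0.1,0],
    [0,0,-0.1,0],
    [0,0,-0.1,0],
    [0,0,0,0],
    [0,0,0,0],
    [0,0,0,0],
    [0,0,0,0]
  ]
}}

```text
clock: 25.63
ee_pos: [0.5534, 0.1473, 0.2063]
tool_rot: [-180.0, 0.0, 38.8]
contact_force: [0.8, -0.6, -0.5]
finger_gap: 0.0334
finger_force: 19.4
```

Call:
{"api": "carry_out", "payload": {
  "motion": [
    [0,0,-0.1,0],
    [0,0,-0.1,0],
    [0,0,-0.1,0],
    [0,0,-0.1,0],
    [0,0,-0.1,0],
    [0,0,-0.1,0],
    [0,0,0,0],
    [0,0,0,0]
  ]
}}

```text
clock: 26.3
ee_pos: [0.5535, 0.1473, 0.2069]
tool_rot: [-180.0, -0.0, 38.8]
contact_force: [0.5, -1.1, -0.9]
finger_gap: 0.034
finger_force: 19.4
```

Call:
{"api": "carry_out", "payload": {
  "motion": [
    [0,0,-0.2,0],
    [0,0,-0.2,0],
    [0,0,-0.2,0],
    [0,0,-0.2,0],
    [0,0,-0.2,0],
    [0,0,-0.2,0],
    [0,0,-0.2,0],
    [0,0,0,0]
  ]
}}

```text
clock: 26.97
ee_pos: [0.5534, 0.1473, 0.2083]
tool_rot: [-180.0, 0.0, 38.8]
contact_force: [0.9, 0.5, -1.4]
finger_gap: 0.0339
finger_force: 19.4
```

Call:
{"api": "carry_out", "payload": {
  "motion": [
    [0,0,-1,0],
    [0,0,-1.5,0],
    [0,0,-2,0],
    [0,0,-2,0],
    [0,0,-2,0],
    [0,0,-2,0],
    [0,0,-2,0],
    [0,0,-2,0]
  ]
}}

```text
clock: 27.63
ee_pos: [0.5535, 0.1473, 0.223]
tool_rot: [180.0, -0.0, 38.8]
contact_force: [0.9, -0.0, 0.5]
finger_gap: 0.0335
finger_force: 19.4
```

Call:
{"api": "carry_out", "payload": {
  "motion": [
    [0,0,-8,0],
    [0,0,-14,0],
    [0,0,-16,0],
    [0,0,-14,0],
    [0,0,-8,0],
    [-10,8,0,0],
    [-20,16.5,0,0],
    [-22,18,0,0]
  ],
  "hand": -0.25
}}

```text
clock: 28.3
ee_pos: [0.5389, 0.081, 0.2823]
tool_rot: [-180.0, 0.0, 38.9]
contact_force: [0.2, 0.2, -0.6]
finger_gap: 0.0336
finger_force: 30.0
```

Call:
{"api": "carry_out", "payload": {
  "motion": [
    [-24,20,0,0],
    [-24,20,0,0],
    [-24,20,0,0],
    [-24,20,0,0],
    [-24,20,0,0],
    [-24,20,0,0],
    [-24,20,0,0],
    [-24,20,0,0]
  ]
}}

```text
clock: 28.97
ee_pos: [0.4886, -0.1652, 0.2821]
tool_rot: [-179.9, 0.0, 38.8]
contact_force: [-0.0, 0.9, 0.0]
finger_gap: 0.0336
finger_force: 30.0
```

Call:
{"api": "carry_out", "payload": {
  "motion": [
    [-22,18,0,0],
    [-20,16,0,0],
    [-16,13,0,0],
    [-10,9,0,0],
    [-6,4,0,0],
    [0,0,0,0],
    [0,0,0,0],
    [0,0,0,0]
  ]
}}

```text
clock: 29.63
ee_pos: [0.4701, -0.2556, 0.2826]
tool_rot: [-180.0, -0.0, 38.8]
contact_force: [-0.3, -0.1, -0.3]
finger_gap: 0.0337
finger_force: 30.0
```

```bash
python3 - <<'E'
from h import *
C=cam("wrist");s=bot.sense();im,d=bot.capture("wrist");cv2.imwrite("pics/w5.png",im);P=cloud("wrist",d,C)
print(s['ee_pos'],s['tool_rot'],s['contact_force'],s['finger_gap'])
hs=cv2.inRange(cv2.cvtColor(im,cv2.COLOR_BGR2HSV),(22,120,60),(35,255,255))>0
q=P[hs&(d>0)];r=q[(q[:,2]>.048)&(q[:,2]<.07)]
A=np.c_[2*r[:,:2],np.ones(len(r))];x=np.linalg.lstsq(A,(r[:,:2]**2).sum(1),rcond=None)[0]
print("bowl",x[:2],np.sqrt(x[2]+x[:2]@x[:2]),len(r))
a=np.radians(s['tool_rot'][2]);dx=x[:2]-s['ee_pos'][:2];print(1e3*(dx@[np.cos(a),np.sin(a)]),1e3*(dx@[np.sin(a),-np.cos(a)]))
E
```

```text
[ 0.47013834 -0.25564918  0.28261939] [-1.79970631e+02 -4.27105830e-03  3.88392914e+01] [-0.3394347  -0.14186177 -0.30442655] 0.033706105541336094
bowl [ 0.46873249 -0.25641259] 0.07545692037616784 1477
-1.5737972977234231 -0.2870358943060159
```

View pics/w5.png

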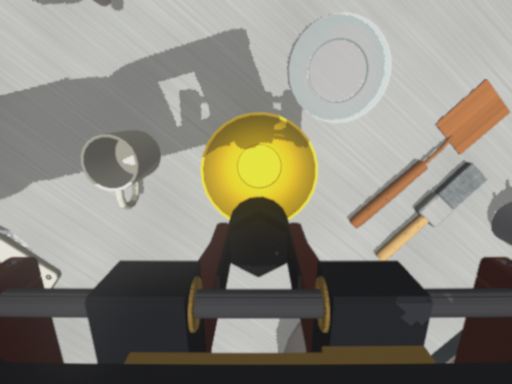

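The nut is firmly held at (258,235) and the bowl at (259,167) is right underneath, so I descend.

Call:
{"api": "carry_out", "payload": {
  "motion": [
    [-1.5,0,15,0],
    [0,0,25,0],
    [0,0,30,0],
    [0,0,30,0],
    [0,0,30,0],
    [0,0,30,0],
    [0,0,20,0],
    [0,0,10,0]
  ]
}}

```text
clock: 30.35
ee_pos: [0.4679, -0.2557, 0.0902]
tool_rot: [-179.8, 0.1, 38.9]
contact_force: [-0.9, 0.2, 0.4]
finger_gap: 0.0336
finger_force: 30.0
```

Call:
{"api": "carry_out", "payload": {
  "motion": [
    [0,0,5,0],
    [0,0,4,0],
    [0,0,3,0],
    [0,0,3,0],
    [0,0,2,0],
    [0,0,1,0],
    [0,0,0,0],
    [0,0,0,0]
  ]
}}

```text
clock: 31.02
ee_pos: [0.4691, -0.2576, 0.0751]
tool_rot: [180.0, -0.0, 38.8]
contact_force: [-0.2, -0.1, -1.4]
finger_gap: 0.0338
finger_force: 30.0
```

Call:
{"api": "carry_out", "payload": {
  "motion": [
    [0,0,0.7,0],
    [0,0,0.7,0],
    [0,0,0.6,0],
    [0,0,0.5,0],
    [0,0,0.5,0],
    [0,0,0,0],
    [0,0,0,0],
    [0,0,0,0]
  ]
}}

```text
clock: 31.68
ee_pos: [0.4689, -0.2574, 0.0718]
tool_rot: [-180.0, -0.0, 38.8]
contact_force: [1.1, -0.3, -1.1]
finger_gap: 0.0336
finger_force: 30.0
```

Call:
{"api": "carry_out", "payload": {
  "motion": [
    [0,0,2,0],
    [0,0,2,0],
    [0,0,2,0],
    [0,0,2,0],
    [0,0,2,0],
    [0,0,2,0],
    [0,0,1,0],
    [0,0,0,0]
  ]
}}

```text
clock: 32.35
ee_pos: [0.4688, -0.2574, 0.0584]
tool_rot: [-180.0, 0.0, 38.8]
contact_force: [0.1, 0.3, -0.8]
finger_gap: 0.0333
finger_force: 30.0
```

Call:
{"api": "carry_out", "payload": {
  "motion": [
    [0,0,0.8,0],
    [0,0,0.8,0],
    [0,0,0.8,0],
    [0,0,0.8,0],
    [0,0,0.8,0],
    [0,0,0,0],
    [0,0,0,0],
    [0,0,0,0]
  ]
}}

```text
clock: 33.02
ee_pos: [0.4689, -0.2574, 0.0548]
tool_rot: [-180.0, -0.0, 38.8]
contact_force: [0.3, -0.3, -0.3]
finger_gap: 0.034
finger_force: 30.0
```

Call:
{"api": "carry_out", "payload": {
  "motion": [
    [0,0,0.5,0],
    [0,0,0.5,0],
    [0,0,0.5,0],
    [0,0,0.5,0],
    [0,0,0.5,0],
    [0,0,0,0],
    [0,0,0,0],
    [0,0,0,0]
  ]
}}

```text
clock: 33.68
ee_pos: [0.4689, -0.2574, 0.0523]
tool_rot: [-180.0, 0.0, 38.8]
contact_force: [0.3, -0.1, 0.1]
finger_gap: 0.0341
finger_force: 30.0
```

Call:
{"api": "carry_out", "payload": {
  "motion": [
    [0,0,0.3,0],
    [0,0,0.3,0],
    [0,0,0.3,0],
    [0,0,0.3,0],
    [0,0,0.3,0],
    [0,0,0,0],
    [0,0,0,0],
    [0,0,0,0]
  ]
}}

```text
clock: 34.35
ee_pos: [0.469, -0.2575, 0.0509]
tool_rot: [180.0, -0.0, 38.8]
contact_force: [-2.3, -0.1, 3.7]
finger_gap: 0.0338
finger_force: 30.0
```

Contact with the bowl floor, with 3.7 N. I release gently by opening a little.

Call:
{"api": "carry_out", "payload": {
  "motion": [
    [0,0,0,0],
    [0,0,0,0],
    [0,0,0,0],
    [0,0,0,0],
    [0,0,0,0],
    [0,0,0,0],
    [0,0,0,0],
    [0,0,0,0]
  ],
  "hand": 0.05
}}

```text
clock: 35.02
ee_pos: [0.4689, -0.2575, 0.0507]
tool_rot: [-180.0, 0.0, 38.8]
contact_force: [-0.6, -0.3, 0.7]
finger_gap: 0.046
finger_force: 0.0
```

Call:
{"api": "carry_out", "payload": {
  "motion": [
    [0,0,-3,0],
    [0,0,-5,0],
    [0,0,-8,0],
    [0,0,-12,0],
    [0,0,-20,0],
    [0,0,-25,0],
    [0,0,-30,0],
    [0,0,-30,0]
  ]
}}

```text
clock: 35.68
ee_pos: [0.4686, -0.2573, 0.186]
tool_rot: [180.0, 0.0, 38.8]
contact_force: [1.1, -0.2, 0.1]
finger_gap: 0.046
finger_force: 0.0
```

```bash
python3 - <<'E'
from h import *
im,d=bot.capture("wrist");cv2.imwrite("pics/w6.png",im);s=bot.sense();print(s['ee_pos'],s['finger_gap'],s['contact_force'])
E
```

```text
[ 0.47157938 -0.25895124  0.19172582] 0.046359099897258824 [ 2.36950244 -0.34174006  3.93083212]
```

View pics/w6.png

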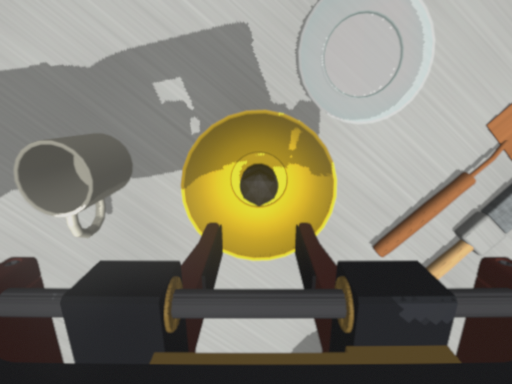

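The nut stands upright in the middle of the bowl at (259,184), clear of the gripper. I hand in the job.

```bash
python3 -c "
from rig import bot
print(bot.close_job())"
```

```text
the job is handed in; nothing more can be done
None
```

I unscrewed the nut clockwise, lifted it off the shaft and laid it upright in the middle of the bowl. The job was handed in at about 36 s, and the interface gave no verdict.

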